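# Lift out the bonbon tray and hold it level

### The arm

A 6-joint arm with a two-finger parallel gripper is mounted at the origin on the work surface. World frame = base frame: x ahead of the robot, y to its left, z up, the work surface at z = 0. Lengths are in m, angles in rad, forces in N, time in s.
With the tool pointing down it reaches from about 0.375 to 0.925 m from the base axis. Payload 5.7 kg.
Tool frame: the origin (TCP) lies at the very end of the fingers, on their centre line; the grasp point (between the pads) lies behind it (env.tcp_to_grasp is the z of the grasp point in the tool frame, in m); z points along the fingers, y is the line along which they close (so a half turn about z gives the same grasp; the last joint's range is limited). The gripper opens to 85 mm and grips with 20 to 120 N. Pads are 22 mm wide; open, the fingers measure 114 mm over their backs; the gripper's body (76 mm by 85 mm) begins 54 mm behind the grasp point. The pads swing forward as they close: fully open they stand 13 mm farther back than shut.
Start: joints at [-1.442, 0.359, 1.51, -0, 1.272, -0.115], TCP at [0.145, -0.582, 0.231] pointing down, gripper open.
Joint ranges: [-2.97, 2.97], [-1.01, 2.36], [0.21, 2.38], [-0.96, 4.11], [0.2, 2.71], [-2.98, 2.98]. Speed limits (rad/s): [2.39, 2.39, 3.14, 3.14, 3.14, 3.14].

### API

Orientations are given as a unit quaternion [x, y, z, w].
In Python, from bench import env, optics, models gives the robot as it stands.
- The arm moves only by the tool move_arm, never from a script. Its argument "motion" is a list of rows, each a list of 2 entries, a list of its own where there are three numbers: the shift along the tool's x, y, z in mm, then the turn about the tool's z in degrees. In form: [[[tx, ty, tz], turn], ...]. A call has 1 to 5 rows; each row is the pose to reach, as a shift and turn from the pose commanded when the call began, along the tool's axes at that moment; what a row does not reach only later rows make up. A row lasts 1/10 s, in which the tool goes at most 50 mm and 8.59 degrees, less where a joint would pass 70% of its speed; a pose out of reach is approached as far as the arm can. A call with a gripper value outside its range is refused whole. "fingers" is the closure, from -1 (fully open) to 1 (shut), set as the call begins (left out, the last holds). The fingers move at their own pace and stop on an object; the grip force is fixed at half the most. Time passes only in rows, so rows that repeat a pose let the fingers close. It gives the time, the measured TCP pose, the force, the opening and the grip force at its end, in the units of the state.
- env.state(): the state, without advancing time (a new reading comes with each control period).
- optics.snapshot(name): name is "side" or "top" or "wrist"; returns a dict with "frame" (384x512x3 uint8, blue, green, red), "vfov" (degrees; the focal length in pixels is half the picture's height over the tangent of half this angle, whatever the lens; pixels are square), "cx", "cy" (the principal point, pixels), "position" and "rotation" of the camera in the world. Camera axes: x right, y up, looking along -z (the intrinsics and any distortion apply to the point x, -y, -z); pixel columns grow to the right and rows downward; lengths in m; the calibration is good to about 2 mm. The wrist camera is an equidistant fisheye: a pixel r from the principal point sees the ray r / f radians off the axis. A picture is of the moment at which its call begins. There is no depth.
- env.close_job(): hands the job in; it is judged then, once.
Trained networks look in a picture, given as the dict that the camera call returned (one of the last four; its "shot" number tells which), for a name from the list of things; names that differ only in an ending like _2 or _b are one class to them, and where a whole thing is asked for, a point or a joint stands for the part that bears it (a point fixed in the world has none). Each returns a list of dicts, best first, with "p" (0 to 1); they miss things now and then, are a little off and sometimes report something else, mostly with a low value. They report only what shows in the picture. A call takes as long as a camera call.
- models.boxes_of(picture, thing): "location" ([x, y, z] in m, in world coordinates, good to about 4 mm: the middle of the surface that is visible of it).
The state is a dict: "time_s": time; "joint_pos": joint angles; "dq": joint speeds; "joint_torque": joint torques, N m; "tool_pos": TCP position; "tcp_rot": TCP orientation; "force": force on the tool from outside, world axes, zero at the start; "wrist_torque": the same for the moment, N m; "gripper_width": opening from 0.0 (shut) to 1.0 (fully open); "finger_force": force on a finger pad.
Only numpy, scipy, OpenCV 4.12 (cv2) and the standard library are available. Lean on these libraries where they do the work, as an engineer would, in place of code of your own. Each camera call takes 0.05 s, during which the arm holds its last target. There are 200 camera calls.

### The job

Tip the loose steel lid of the tub up by its lug, lift it off and lay it flat, right way up, in the middle of the marble slab. Then take the bonbon tray by its handle, lift it straight up out of the tub until its underside is about four centimetres above the rim, and hold it there over the tub, level and steady, for two seconds, with no bonbon lost; the program finishes while still holding the tray in the air. Leave the mould, jug, spatula and jar where they are.

Things in the scene. Friction and masses are not known exactly. Their poses are not given: they have to be found in the camera images.
- tub: open steel tub, outside 190 (its x) by 176 (its y) by 95 mm high, walls and floor 5 mm; it stands fixed on the counter. Origin at the centre of its underside, z up. Tub, lid and tray start with the same axes, within a few degrees; their x axis points roughly away from the robot.
- slab: white marble slab, 260 (its x) by 230 (its y) by 20 mm thick, fixed on the counter beside the tub, on either side. Origin at the centre of its underside.
- lid_centre (a point): centre of the steel lid's top plate (half-way through its thickness). Plate 194 (x) by 180 (y) by 4 mm; beneath it a skirt 174 by 160 mm outside, 8 mm deep, hangs inside the tub's mouth with 3 mm play all round, so the plate rests loose on the rim, its mid-thickness 97 mm above the counter. Laid on the slab it stands on its skirt: this point is then 30 mm above the counter. z is the plate's upward normal. Lid about 130 to 250 g.
- lid_lug (a point): centre of the black upright lug on the lid, 10 thick (x) by 40 wide (y) by 36 mm high, standing on top of the plate near its far edge: 85 mm from lid_centre along the lid's +x, this point 18 mm above the plate's top and 18 mm below the lug's top. Axes are the lid's. Gripped across its 10 mm thickness, it lets the lid be tipped with the far edge rising about the near edge, 182 mm from the lug in -x.
- tray_grip (a point): centre of the handle bar of the white plastic tray that stands inside the tub, hidden by the lid at first. Bar 10 (x) by 70 (y) by 18 mm high; this point is 68 mm above the tray's underside, which rests on the tub's floor (so the point starts 73 mm above the counter, 22 mm below the tub's rim), midway over the tray. Tray 136 (x) by 122 (y) mm with a 14 mm high edge; the bar stands on two posts at y = +-30 mm. z is the tray's upward normal. Tray about 175 to 350 g.
- lid: the lid itself; origin 10 mm below lid_centre, at the height of the skirt's lower edge, same axes.
- tray: the tray itself; origin at the centre of its underside, 68 mm below tray_grip, same axes.
- bonbon0_c (a point): centre of a loose chocolate bonbon, 30 mm across, 19 mm high, 14 g, standing on the tray in one of its four quarters
- bonbon1_c (a point): centre of a loose chocolate bonbon, 30 mm across, 19 mm high, 14 g, standing on the tray in one of its four quarters
- bonbon2_c (a point): centre of a loose chocolate bonbon, 30 mm across, 19 mm high, 14 g, standing on the tray in one of its four quarters
- bonbon3_c (a point): centre of a loose chocolate bonbon, 30 mm across, 19 mm high, 14 g, standing on the tray in one of its four quarters
- mould: clear plastic praline mould, 135 by 275 by 22 mm, filled with chocolate, beyond the work; to be left alone. Origin at the centre of its underside.
- jug: white mug, 90 mm across, 100 mm high; to be left alone. Origin at the centre of its underside.
- spatula: spatula lying on the counter; to be left alone.
- jar: brown glass jar, 72 mm across, 120 mm high; to be left alone. Origin at the centre of its underside.

How it is judged:
On the way, in this order (a step that is already met when the one before it is completed fails the run):
1. the lid is tipped up while still over the tub (angle between lid_centre's own z axis and vertical above 0.12 rad and horizontal distance between lid_centre and tub below 0.1 m), for 0.1 s.
2. the lid lies flat on the slab, let go, the tray still in the tub (horizontal distance between lid_centre and slab below 0.05 m and height (world z) of lid_centre below 0.037 m and angle between lid_centre's own z axis and vertical below 0.08 rad and contact force between lid and slab above 0.3 N and contact force between lid and the fingers below 0.1 N and height (world z) of tray_grip below 0.085 m), for 0.2 s.
3. the tray is held level and steady, clear above the tub (height (world z) of tray_grip above 0.185 m and horizontal distance between tray_grip and tub below 0.06 m and angle between tray_grip's own z axis and vertical below 0.1 rad and linear speed of tray below 0.02 m/s and angular speed of tray below 0.15 rad/s and contact force between tray and the fingers above 1 N and contact force between tray and tub below 0.05 N and distance between each of bonbon0_c, bonbon1_c, bonbon2_c, bonbon3_c and tray_grip below 0.11 m), for 1.8 s.
At the end, for the whole second after the job is handed in: Tray held by the fingers alone, underside at least 17 mm above the rim, handle within 60 mm of the tub's centre line, tilt under 0.1 rad, still, all four bonbons on it; lid released on the slab, right way up, within 50 mm of its centre, tilt under 0.08 rad (all of step 3 and horizontal distance between lid_centre and slab below 0.05 m and height (world z) of lid_centre below 0.037 m and angle between lid_centre's own z axis and vertical below 0.08 rad and contact force between lid and slab above 0.3 N and contact force between lid and the fingers below 0.1 N); the arm keeps its last pose, push and grip.
It fails at once if a bystander is moved more than 25 mm (distance of any of mould, jug, spatula, jar from where it was at the start of the episode above 0.025 m).
It fails at once if a bonbon leaves the tray (not (distance between bonbon0_c and tray_grip below 0.11 m) or not (distance between bonbon1_c and tray_grip below 0.11 m) or not (distance between bonbon2_c and tray_grip below 0.11 m) or not (distance between bonbon3_c and tray_grip below 0.11 m)).
It fails at once if the tray is tipped by more than 0.3 rad (angle between tray_grip's own z axis and vertical above 0.3 rad).
It also fails if it takes over 67 s, if anything falls off the work surface, if the arm or the gripper's body presses on something with over 40 N, if the wrist force passes 120 N, or if a joint passes its speed limit or range.

## Working session

There is one attempt and no reset: what is moved stays moved. The work goes in short steps, Python scripts to look and compute and a tool call to move; the robot and the scene stay as the last step left them, time stands still between calls to the robot, and variables do not carry over. Pictures are saved under pics/ and viewed, at most 10 in all, crops included, and the job is handed in when it is done.

Besides the shell and the picture viewer there is one more tool, called after "Request:" as a command line: name --argument value ..., lists and objects as JSON in quotes. move_arm: Moves the arm, as the interface text tells. Its arguments: {"type":"object","properties":{"motion":{"type":"array"},"fingers":{"type":"number"}},"required":["motion"]}

```bash
mkdir -p pics
python3 - <<'E'
from bench import env,optics,models
import cv2,numpy as np
print(env.state(), env.tcp_to_grasp)
for n in ["top","side"]:
    p=optics.snapshot(n); cv2.imwrite(f"pics/{n}0.png",p["frame"])
    print({k:v for k,v in p.items() if k!="frame"})
    for t in ["lid","lid_lug","slab","tub","jug","jar","mould","spatula"]:
        for d in models.boxes_of(p,t)[:2]: print(n,t,np.round(d["location"],3),round(d["p"],2),[k for k in d])
E
```

```text
{'time_s': 0.0, 'joint_pos': array([-1.44209131e+00,  3.59510617e-01,  1.51143870e+00,  3.99028355e-06,
        1.27249801e+00, -1.15111724e-01]), 'dq': array([ 0.00123407,  0.00095707, -0.00151595,  0.00079299, -0.00162808,
       -0.00046994]), 'joint_torque': array([ 2.47465410e-03, -5.27614295e+01, -2.78617001e+01, -1.05336840e-04,
        1.29514968e-02, -1.18433621e-05]), 'tool_pos': array([ 0.14474394, -0.58157653,  0.23044786]), 'tcp_rot': array([ 9.92578018e-01,  1.21605999e-01, -4.39628958e-06, -9.27328561e-04]), 'force': array([-0.33532855, -0.09823623, -1.05657397]), 'wrist_torque': array([0.03851465, 0.02245764, 0.0034431 ]), 'finger_force': 0.0, 'gripper_width': 0.9983499363606447} -0.0187
{'vfov': 48.78084616828536, 'cx': 246.90505384514933, 'cy': 200.9695791587484, 'position': array([ 0.39842313, -0.00788738,  1.34597635]), 'rotation': array([ 0.05256336, -0.05640141, -0.69779854,  0.71213284]), 'shot': 1}
top lid [ 0.557 -0.156  0.097] 0.76 ['location', 'p']
top lid_lug [ 0.554 -0.156  0.095] 0.69 ['location', 'p']
top slab [0.454 0.178 0.018] 0.84 ['location', 'p']

[... 231 characters left out ...]
-0.438  0.002] 0.76 ['location', 'p']
top spatula [ 0.557 -0.159  0.097] 0.15 ['location', 'p']
{'vfov': 46.83292441791053, 'cx': 253.29984187004516, 'cy': 188.98315137743762, 'position': array([0.44568174, 0.9538773 , 0.83105942]), 'rotation': array([-0.02572788,  0.44171132,  0.89334334, -0.07852936]), 'shot': 2}
side lid [ 0.557 -0.147  0.103] 0.86 ['location', 'p']
side lid_lug [ 0.561 -0.148  0.098] 0.57 ['location', 'p']
side slab [0.452 0.199 0.018] 0.88 ['location', 'p']
side jug [0.43  0.435 0.059] 0.58 ['location', 'p']
side jar [0.627 0.394 0.093] 0.96 ['location', 'p']
side mould [0.766 0.029 0.019] 0.84 ['location', 'p']
side spatula [ 0.537 -0.434  0.007] 0.77 ['location', 'p']
```

View pics/top0.png

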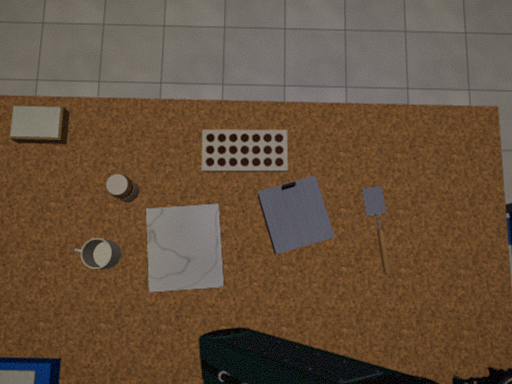

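View pics/side0.png

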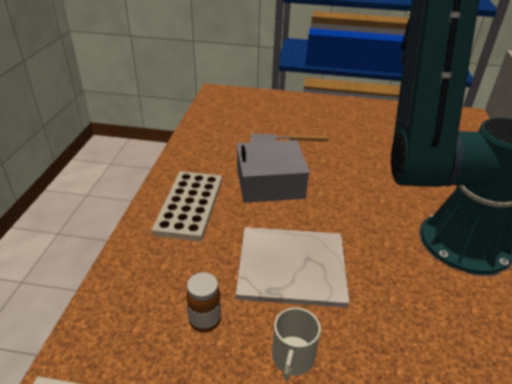

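```bash
cat > h.py <<'E'
from bench import env,optics,models
import cv2,numpy as np
from scipy.spatial.transform import Rotation as R
def to(target,yaw=None):
    """tool-frame shift (mm) and turn (deg) bringing TCP to world target, tool y axis along world angle yaw (deg, mod 180)"""
    s=env.state(); T=R.from_quat(s["tcp_rot"]); 
    d=T.inv().apply(np.array(target)-s["tool_pos"])*1000
    t=0
    if yaw is not None:
        y=T.apply([0,1,0]); a=np.degrees(np.arctan2(y[1],y[0])); t=-((yaw-a+90)%180-90)
    return np.round(d,1),round(t,2)
def ray(p,uv):
    uv=np.atleast_2d(np.array(uv,float)); f=p["frame"].shape[0]/2/np.tan(np.radians(p["vfov"]/2))
    x=(uv-[p["cx"],p["cy"]])/f
    if p.get("name")=="wrist":
        r=np.linalg.norm(x,axis=1,keepdims=True); d=np.c_[x/np.maximum(r,1e-9)*np.sin(r),np.cos(r)]
    else: d=np.c_[x,np.ones(len(x))]
    return R.from_quat(p["rotation"]).apply(d*[1,-1,-1])
def onz(p,uv,z):
    d=ray(p,uv); c=np.array(p["position"]); return c+d*((z-c[2])/d[:,2])[:,None]
def snap(n,f=None):
    p=optics.snapshot(n); p["name"]=n
    if f: cv2.imwrite("pics/"+f,p["frame"])
    return p
E
python3 - <<'E'
from h import *
p=snap("top")
print(np.round(onz(p,[[258,190],[316,177],[332,238],[276,252]],.099),3))
print(np.round(onz(p,[[282,187],[295,184]],.135),3))
print(np.round(onz(p,[[147,209],[219,205],[223,286],[149,291]],.02),3))
print(R.from_quat(env.state()["tcp_rot"]).as_matrix().round(2), to([.50,-.2,.33],105))
E
```

```text
[[ 0.626 -0.045  0.099]
 [ 0.67  -0.219  0.099]
 [ 0.487 -0.265  0.099]
 [ 0.443 -0.101  0.099]]
[[ 0.63  -0.114  0.135]
 [ 0.64  -0.152  0.135]]
[[0.572 0.302 0.02 ]
 [0.59  0.075 0.02 ]
 [0.339 0.055 0.02 ]
 [0.319 0.281 0.02 ]]
[[ 0.97  0.24 -0.  ]
 [ 0.24 -0.97  0.  ]
 [ 0.   -0.   -1.  ]] (array([ 436.9, -285.2,  -98.7]), np.float64(-1.03))
```

Request:
move_arm --motion '[[[44,-29,-10],0],[[88,-58,-20],0],[[132,-87,-30],0],[[175,-115,-40],0],[[219,-143,-50],0]]' --fingers -1

```text
time_s: 1.45
tool_pos: [0.3128, -0.4007, 0.2787]
tcp_rot: [0.993, 0.121, 0.0, 0.0]
force: [1.0, -1.4, -0.7]
gripper_width: 1.002
finger_force: 0.0
```

Request:
move_arm --motion '[[[44,-29,-10],0],[[88,-58,-20],0],[[132,-87,-30],0],[[175,-115,-40],0],[[219,-143,-50],0]]'

```text
time_s: 1.95
tool_pos: [0.4799, -0.2204, 0.3258]
tcp_rot: [0.993, 0.122, 0.0, 0.0]
force: [0.6, -0.8, 0.2]
gripper_width: 1.003
finger_force: 0.0
```

Run:
```python
from h import *
import time
s=env.state(); print(s["time_s"],s["tool_pos"],s["force"])
p=snap("wrist","w1.png"); print(p["position"],R.from_quat(p["rotation"]).as_matrix().round(2),p["vfov"])
for n in ["lid","lid_lug"]:
  for d in models.boxes_of(p,n)[:2]: print(n,d)
```

```text
1.95 [ 0.47988692 -0.22044379  0.32582179] [ 0.64734055 -0.76553106  0.2390019 ]
[ 0.55746043 -0.20190523  0.46891628] [[ 0.24  0.92  0.3 ]
 [-0.97  0.23  0.07]
 [-0.   -0.31  0.95]] 65.70646984690485
lid {'location': [0.5622, -0.1632, 0.0985], 'p': 0.62}
lid_lug {'location': [0.5604, -0.1615, 0.0975], 'p': 0.93}
```

View pics/w1.png

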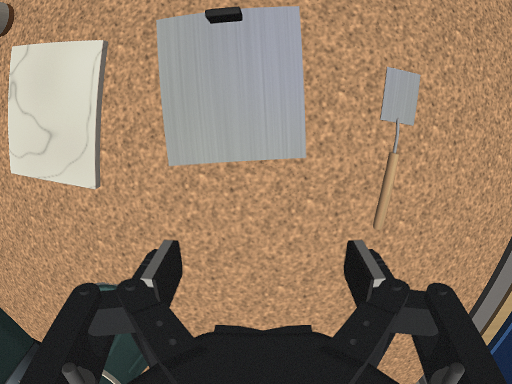

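The wrist view shows the lid with corners near (157,19), (298,6), (306,158), (170,165), and the lug at (223,15).

```bash
cat >> h.py <<'E'
from scipy.optimize import least_squares
def rectfit(c,lx,ly):
    """c: corners far-left, far-right, near-right, near-left -> x,y,yaw"""
    m=np.array([[1,1],[1,-1],[-1,-1],[-1,1]])*[lx/2,ly/2]
    f=lambda q:(m@np.array([[np.cos(q[2]),np.sin(q[2])],[-np.sin(q[2]),np.cos(q[2])]])+q[:2]-c).ravel()
    r=least_squares(f,[*c.mean(0),0.1]); return np.round(r.x,4),np.round(np.degrees(r.x[2]),2),np.abs(r.fun).max().round(4)
E
python3 - <<'E'
from h import *
p=snap("wrist")
c=onz(p,[[157,19],[298,6],[306,158],[170,165]],.099)[:,:2]; print(c.round(3)); print(rectfit(c,.194,.18))
print(onz(p,[[205,11],[241,8]],.135).round(3))
c=onz(p,[[12,46],[103,40],[97,188],[9,172]],.02)[:,:2]; print(c.round(3))
t=snap("top")
print("top",rectfit(onz(t,[[258,190],[316,177],[332,238],[276,252]],.099)[:,:2],.194,.18))
print("slab",rectfit(onz(t,[[147,209],[219,205],[223,286],[149,291]],.02)[:,:2],.26,.23))
# lug
g=cv2.cvtColor(p["frame"],cv2.COLOR_BGR2GRAY)[0:40,190:260]; ys,xs=np.where(g<60); print(xs.min()+190,xs.max()+190,ys.min(),ys.max(),len(xs))
E
```

```text
[[ 0.625 -0.045]
 [ 0.678 -0.215]
 [ 0.492 -0.275]
 [ 0.44  -0.104]]
(array([ 0.5586, -0.1597,  0.3046]), np.float64(17.45), np.float64(0.0015))
[[ 0.636 -0.115  0.135]
 [ 0.647 -0.153  0.135]]
[[0.574 0.304]
 [0.595 0.077]
 [0.341 0.049]
 [0.316 0.286]]
top (array([ 0.5566, -0.1577,  0.2632]), np.float64(15.08), np.float64(0.0048))
slab (array([0.4552, 0.1782, 0.0802]), np.float64(4.6), np.float64(0.004))
206 242 7 23 490
```

Run:
```python
from h import *
print(to([.638,-.135,.20],107))
```

```text
(array([175.9, -45.9, 124.8]), np.float64(-2.96))
```

Request:
move_arm --motion '[[[35,-9,25],-1],[[70,-18,50],-2],[[106,-28,75],-3],[[141,-37,100],-3],[[176,-46,125],-3]]'

```text
time_s: 2.7
tool_pos: [0.6385, -0.1365, 0.1987]
tcp_rot: [0.989, 0.146, -0.001, -0.0]
force: [-0.3, -0.7, 0.4]
gripper_width: 1.004
finger_force: 0.0
```

Run:
```python
from h import *
p=snap("wrist","w2.png"); print(to([.638,-.135,.122],107),env.state()["tool_pos"],p["position"])
```

```text
(array([-3.6,  1.1, 71.8]), np.float64(-0.12)) [ 0.64132108 -0.13313776  0.19382522] [ 0.71526324 -0.11415699  0.34166708]
```

View pics/w2.png

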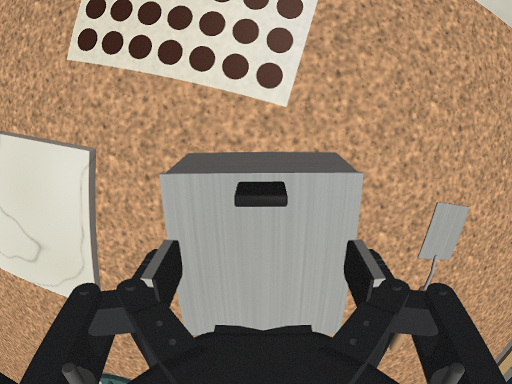

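Run:
```python
from h import *
p=snap("wrist"); print(p["position"])
print(onz(p,[[236,206],[287,206],[235,194],[288,194]],.135).round(4))
print(onz(p,[[240,182],[284,182]],.099).round(4),"bottom far lug")
print(onz(p,[[160,174],[362,173]],.099).round(4),"lid far corners")
g=cv2.cvtColor(p["frame"],cv2.COLOR_BGR2GRAY); print(g[178:210,260],g[200,228:294])
print(to([.638,-.135,.122],107))
```

```text
[ 0.71821187 -0.11123698  0.33676448]
[[ 0.6342 -0.1149  0.135 ]
 [ 0.6451 -0.1506  0.135 ]
 [ 0.643  -0.1118  0.135 ]
 [ 0.6542 -0.1484  0.135 ]]
[[ 0.6412 -0.1131  0.099 ]
 [ 0.652  -0.1484  0.099 ]] bottom far lug
[[ 0.6278 -0.044   0.099 ]
 [ 0.6796 -0.2106  0.099 ]] lid far corners
[104 165 160 160 161 162 163 162 164  87  18  18  26  23  24  20  19  25
  20  17  26  29  26  27  39  43  46  46  42  42  40  40] [162 163 162 162 161 161 161 162 167 139  64  13  27  24  23  24  28  29
  22  26  27  23  21  23  25  24  25  19  22  18  21  26  26  25  28  24
  28  20  25  21  15  18  26  25  22  27  21  17  27  27  19  25  28  24
  30  23  23  23  30  21  27  23  48 167 160 158]
(array([-0.4,  0.8, 73.2]), np.float64(-0.03))
```

Request:
move_arm --motion '[[[1,0,20],0],[[2,0,40],0],[[2,0,60],0],[[2,0,74],0],[[2,0,74],0]]'

```text
time_s: 3.3
tool_pos: [0.638, -0.1355, 0.1243]
tcp_rot: [0.989, 0.147, -0.002, -0.001]
force: [0.2, 0.5, 0.4]
gripper_width: 0.998
finger_force: 0.0
```

Request:
move_arm --motion '[[[0,0,0],0],[[0,0,0],0],[[0,0,0],0],[[0,0,0],0],[[0,0,0],0]]' --fingers 1

```text
time_s: 3.8
tool_pos: [0.6413, -0.1348, 0.1279]
tcp_rot: [0.989, 0.148, 0.001, 0.001]
force: [-1.7, 0.0, 5.6]
gripper_width: 0.432
finger_force: 59.4
```

Request:
move_arm --motion '[[[0,0,0],0],[[0,0,0],0],[[0,0,0],0],[[0,0,0],0],[[0,0,0],0]]'

```text
time_s: 4.3
tool_pos: [0.6412, -0.1348, 0.1279]
tcp_rot: [0.989, 0.148, 0.001, 0.001]
force: [-0.6, -1.1, 6.4]
gripper_width: 0.435
finger_force: 59.4
```

Request:
move_arm --motion '[[[0,0,-6],0],[[0,0,-12],0],[[0,0,-18],0],[[0,0,-24],0],[[-1,0,-30],0]]'

```text
time_s: 4.8
tool_pos: [0.6396, -0.1347, 0.1567]
tcp_rot: [0.989, 0.148, 0.0, -0.0]
force: [-0.3, 0.2, -2.1]
gripper_width: 0.429
finger_force: 60.2
```

Run:
```python
from h import *
p=snap("side","s1.png"); s=env.state(); print(s["tool_pos"],s["force"],s["wrist_torque"])
f=cv2.resize(p["frame"][90:250,180:380],(800,640))[:600]; cv2.imwrite("pics/s1c.png",f)
```

```text
[ 0.64003499 -0.13493614  0.15775765] [ 0.92233789 -0.24862085 -2.11417105] [ 0.02835474 -0.13117998 -0.00719138]
```

View pics/s1c.png

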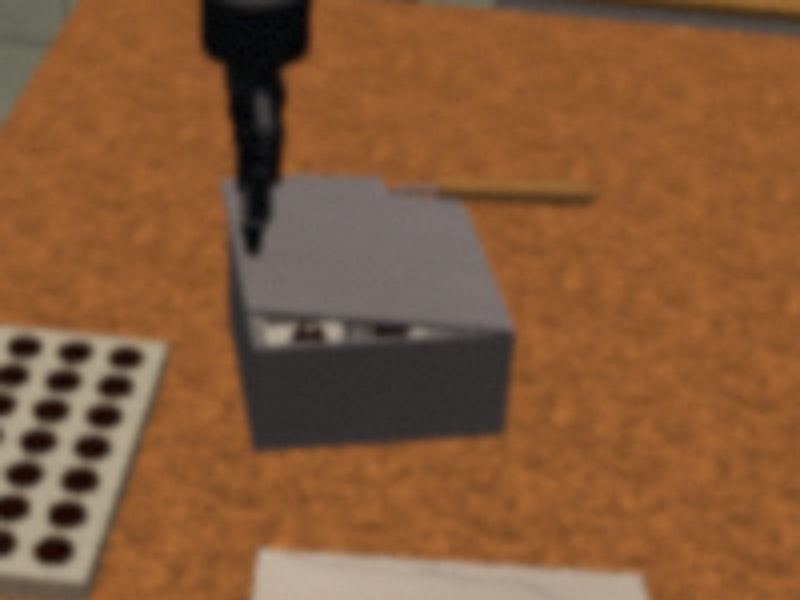

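The crop shows the far edge raised about 0.16 rad, with the near edge still on the rim at (505,330).

Request:
move_arm --motion '[[[0,0,-10],0],[[-1,0,-20],0],[[-2,0,-35],0],[[-2,0,-50],0],[[-2,0,-65],0]]'

```text
time_s: 5.35
tool_pos: [0.6376, -0.1354, 0.2229]
tcp_rot: [0.989, 0.148, 0.0, 0.0]
force: [0.8, 0.5, -2.4]
gripper_width: 0.432
finger_force: 60.3
```

Request:
move_arm --motion '[[[0,0,-20],0],[[0,0,-40],0],[[0,0,-60],0],[[0,0,-80],0],[[0,0,-100],0]]'

```text
time_s: 5.85
tool_pos: [0.6374, -0.1354, 0.3233]
tcp_rot: [0.989, 0.148, 0.0, 0.0]
force: [-0.2, -0.3, -1.4]
gripper_width: 0.431
finger_force: 60.3
```

Run:
```python
from h import *
p=snap("side","s2.png"); s=env.state(); print(s["tool_pos"],s["force"],s["wrist_torque"],s["gripper_width"])
t=snap("top")
for n in ["lid","tub","tray","bonbon0_c","slab"]:
  for q in (p,t):
    print(n,[(np.round(d["location"],3),round(d["p"],2)) for d in models.boxes_of(q,n)[:4]])
cv2.imwrite("pics/s2c.png",cv2.resize(p["frame"][30:250,180:400],(600,600)))
print(to([.54,.185,.31],94.6))
```

```text
[ 0.63908424 -0.13587897  0.32726513] [ 1.47793818 -0.20003647  1.31250313] [ 0.01732482 -0.15765792 -0.01530647] 0.4311281612625387
lid [(array([ 0.56 , -0.142,  0.28 ]), 0.74)]
lid [(array([ 0.572, -0.156,  0.292]), 0.85)]
tub [(array([ 0.547, -0.104,  0.054]), 0.71)]
tub [(array([ 0.577, -0.081,  0.004]), 0.39)]
tray []
tray []
bonbon0_c []
bonbon0_c []
slab [(array([0.453, 0.196, 0.019]), 0.79)]
slab [(array([0.456, 0.181, 0.02 ]), 0.61)]
(array([   0.4, -334.8,   10.7]), np.float64(12.37))
```

View pics/s2c.png

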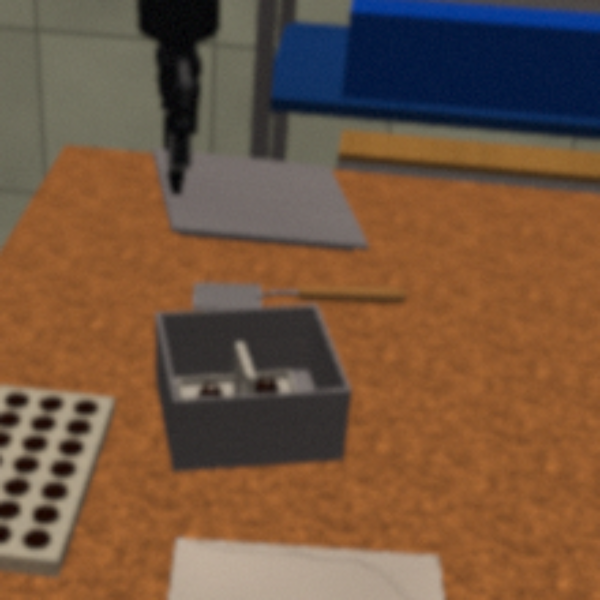

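The lid hangs clear, held with a slight tilt (around (265,200)). The tray and bonbons show in the open tub.

Request:
move_arm --motion '[[[0,-20,2],0],[[0,-50,4],0],[[0,-85,6],0],[[0,-125,8],0],[[0,-165,10],0]]'

```text
time_s: 6.95
tool_pos: [0.5883, 0.0244, 0.311]
tcp_rot: [0.989, 0.147, -0.0, -0.0]
force: [0.8, 0.5, -2.5]
gripper_width: 0.434
finger_force: 60.4
```

Request:
move_arm --motion '[[[0,-40,0],2.5],[[0,-80,0],5],[[0,-115,0],7.5],[[0,-145,0],10],[[0,-170,0],12.4]]'

```text
time_s: 7.45
tool_pos: [0.5382, 0.1874, 0.3112]
tcp_rot: [0.999, 0.04, -0.0, -0.0]
force: [-0.3, -0.3, -3.3]
gripper_width: 0.436
finger_force: 60.4
```

Request:
move_arm --motion '[[[0,0,20],0],[[0,0,55],0],[[0,0,90],0],[[0,0,120],0],[[0,0,140],0]]'

```text
time_s: 7.95
tool_pos: [0.5377, 0.1854, 0.1689]
tcp_rot: [0.999, 0.04, -0.002, 0.0]
force: [0.7, -0.2, -2.2]
gripper_width: 0.432
finger_force: 60.5
```

Run:
```python
from h import *
p=snap("side"); s=env.state(); print(s["tool_pos"],s["force"],s["wrist_torque"],s["gripper_width"])
t=snap("top")
for q in (p,t): print([(np.round(d["location"],3),round(d["p"],2)) for d in models.boxes_of(q,"lid")[:4]])
cv2.imwrite("pics/s3c.png",cv2.resize(p["frame"][110:330,180:400],(600,600)))
print(to([.54,.185,.06],94.6))
```

```text
[0.53617488 0.18499847 0.16630681] [-0.51665511 -0.25624664 -4.15244406] [ 0.01245937 -0.25804044  0.02346103] 0.43642342605922707
[(array([0.457, 0.192, 0.125]), 0.77)]
[(array([0.458, 0.145, 0.126]), 0.92), (array([0.438, 0.087, 0.02 ]), 0.74)]
(array([  0.5,   0.5, 111.5]), np.float64(-0.01))
```

View pics/s3c.png

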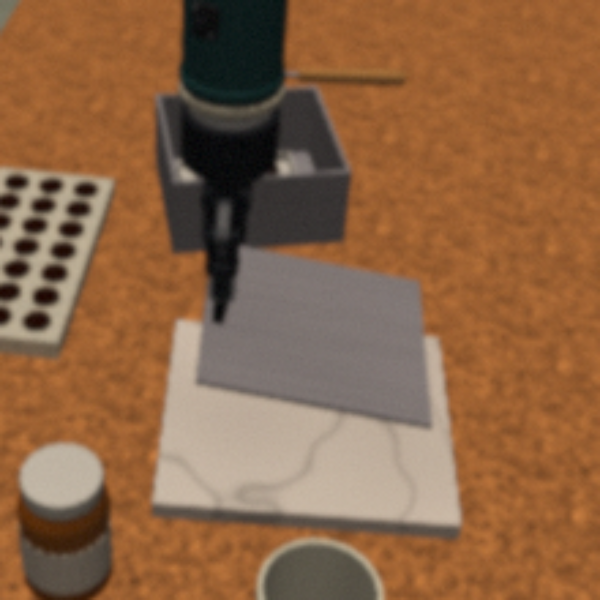

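The lid hangs over the slab with its near edge low (430,420), roughly centred.

Request:
move_arm --motion '[[[0,0,20],0],[[0,0,40],0],[[0,0,60],0],[[0,0,70],0],[[0,0,76],0]]'

```text
time_s: 8.65
tool_pos: [0.5404, 0.1853, 0.0957]
tcp_rot: [0.999, 0.04, 0.001, -0.0]
force: [-0.0, 0.2, -2.5]
gripper_width: 0.433
finger_force: 60.6
```

Request:
move_arm --motion '[[[0,0,6],0],[[0,0,12],0],[[0,0,18],0],[[0,0,24],0],[[0,0,28],0]]'

```text
time_s: 9.15
tool_pos: [0.5399, 0.1851, 0.0669]
tcp_rot: [0.999, 0.04, 0.0, -0.0]
force: [0.2, 0.2, -0.8]
gripper_width: 0.43
finger_force: 60.7
```

Run:
```python
from h import *
p=snap("side"); s=env.state(); print(s["tool_pos"],s["force"],s["wrist_torque"],s["gripper_width"])
t=snap("top")
for q in (p,t): print([(np.round(d["location"],3),round(d["p"],2)) for d in models.boxes_of(q,"lid")[:4]])
cv2.imwrite("pics/s4c.png",cv2.resize(p["frame"][110:330,180:400],(600,600)))
```

```text
[0.53956843 0.18500656 0.06634737] [ 0.05524778  0.17790426 -2.2420646 ] [-0.00600411 -0.11833612 -0.02384631] 0.4334068721748464
[(array([0.451, 0.192, 0.036]), 0.86)]
[(array([0.638, 0.371, 0.121]), 0.67), (array([0.47 , 0.135, 0.036]), 0.64)]
```

Request:
move_arm --motion '[[[0,0,3],0],[[0,0,6],0],[[0,0,6],0],[[0,0,6],0]]'

```text
time_s: 9.75
tool_pos: [0.54, 0.1851, 0.0612]
tcp_rot: [0.999, 0.04, 0.0, -0.0]
force: [1.4, -0.4, -0.9]
gripper_width: 0.432
finger_force: 60.7
```

Request:
move_arm --motion '[[[0,0,0],0],[[0,0,0],0],[[0,0,0],0],[[0,0,0],0],[[0,0,0],0]]' --fingers -1

```text
time_s: 10.25
tool_pos: [0.5397, 0.1851, 0.0612]
tcp_rot: [0.999, 0.04, -0.0, -0.0]
force: [0.4, 0.1, -0.6]
gripper_width: 1.002
finger_force: 0.0
```

Request:
move_arm --motion '[[[0,0,-25],0],[[0,0,-70],0],[[0,0,-115],0],[[0,0,-160],0],[[0,0,-205],0]]'

```text
time_s: 10.75
tool_pos: [0.5393, 0.185, 0.2681]
tcp_rot: [0.999, 0.04, -0.0, -0.0]
force: [0.6, -1.2, -0.1]
gripper_width: 1.001
finger_force: 0.0
```

Run:
```python
from h import *
p=snap("side"); s=env.state(); print(s["tool_pos"],s["gripper_width"])
t=snap("top")
for q in (p,t): print([(np.round(d["location"],3),round(d["p"],2)) for d in models.boxes_of(q,"lid")[:4]])
cv2.imwrite("pics/s5c.png",cv2.resize(p["frame"][110:330,180:400],(600,600)))
print(to([.5,-.16,.31],107))
```

```text
[0.54352692 0.18591854 0.27622845] 1.0011468109179475
[(array([0.455, 0.19 , 0.031]), 0.7)]
[(array([0.453, 0.149, 0.034]), 0.93)]
(array([-67.7, 340.9, -42.9]), np.float64(-12.43))
```

View pics/s5c.png

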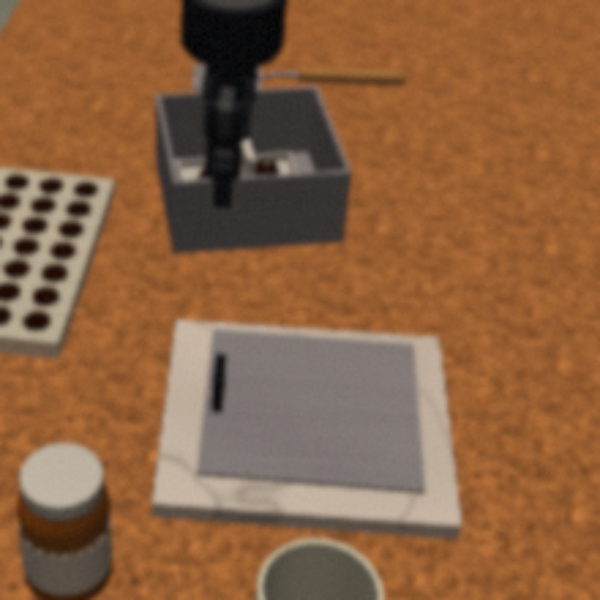

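The lid lies flat and centred on the slab, with the lug at (217,383).

Request:
move_arm --motion '[[[0,40,-8],8],[[0,80,-16],16],[[0,120,-24],24],[[0,160,-32],32],[[0,200,-32],40]]'

```text
time_s: 11.45
tool_pos: [0.5551, -0.0157, 0.297]
tcp_rot: [0.952, -0.307, -0.001, 0.0]
force: [0.8, -0.1, -0.1]
gripper_width: 1.0
finger_force: 0.0
```

Run:
```python
from h import *
p=snap("top","t5.png"); print(env.state()["tool_pos"],to([.556,-.158,.26],17),env.state()["joint_pos"].round(2))
for n in ["tray","tray_grip","tub"]: print(n,[(np.round(d["location"],3),round(d["p"],2)) for d in models.boxes_of(p,n)[:4]])
```

```text
[ 0.55560008 -0.0216897   0.29648054] (array([ 81. , 109.4,  37.1]), np.float64(36.69)) [-0.16  0.24  1.51 -0.    1.39  2.05]
tray [(array([ 0.558, -0.173,  0.011]), 0.67), (array([ 0.538, -0.201,  0.021]), 0.67)]
tray_grip [(array([ 0.562, -0.173,  0.009]), 0.57)]
tub [(array([ 0.558, -0.216,  0.003]), 0.57)]
```

Request:
move_arm --motion '[[[16,22,7],7.4],[[32,44,14],14.8],[[48,66,21],22.2],[[65,88,29],29.6],[[81,109,37],36.7]]'

```text
time_s: 12.15
tool_pos: [0.558, -0.1492, 0.2595]
tcp_rot: [0.808, -0.59, -0.001, -0.0]
force: [0.3, 0.6, -0.1]
gripper_width: 1.005
finger_force: 0.0
```

Request:
move_arm --motion '[[[0,0,0],0],[[0,0,0],0],[[0,0,0],0]]'

```text
time_s: 12.45
tool_pos: [0.5584, -0.1484, 0.2608]
tcp_rot: [0.809, -0.587, -0.001, -0.0]
force: [-0.4, 1.2, 0.1]
gripper_width: 1.002
finger_force: 0.0
```

Run:
```python
from h import *
p=snap("wrist","w6.png"); s=env.state(); print(s["tool_pos"],s["joint_pos"].round(2),p["position"],p["rotation"])
cv2.imwrite("pics/w6c.png",cv2.resize(p["frame"],(768,576),interpolation=cv2.INTER_CUBIC))
for n in ["tray","tray_grip","bonbon0_c"]: print(n,[(np.round(d["location"],3),round(d["p"],2)) for d in models.boxes_of(p,n)[:4]])
```

```text
[ 0.55851912 -0.14848097  0.26106069] [-0.38  0.3   1.52  0.    1.32  2.45] [ 0.58353131 -0.22497272  0.40368884] [ 0.02551236 -0.1569151   0.97509594 -0.15464374]
tray [(array([ 0.562, -0.162,  0.008]), 0.8)]
tray_grip [(array([ 0.559, -0.165,  0.011]), 0.82)]
bonbon0_c [(array([ 0.578, -0.126,  0.024]), 0.69), (array([ 0.601, -0.178,  0.022]), 0.29)]
```

View pics/w6c.png

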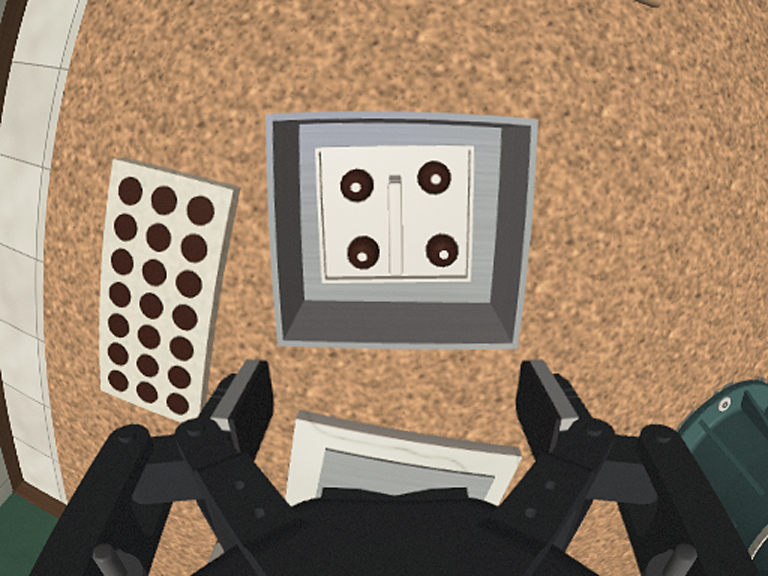

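Run:
```python
from h import *
p=snap("wrist"); print(p["position"])
f=lambda a,z:onz(p,np.array(a)/1.5,z)[:,:2].round(4)
b=f([[388,184],[401.5,184],[389,275],[402.5,275]],.082); print(b,b.mean(0)); m=f([[395,184],[396,275]],.082); print(m,np.degrees(np.arctan2(*(m[1]-m[0])[::-1])))
c=f([[317,149],[474,146],[470,278],[323,283]],.019); print(c,c.mean(0))
c=f([[266,116],[538,121],[519,348],[282,346]],.095); print("tub",c,c.mean(0))
print(to(np.r_[b.mean(0),.15],17))
```

```text
[ 0.58357442 -0.22554995  0.40446772]
[[ 0.5773 -0.1924]
 [ 0.568  -0.1954]
 [ 0.5555 -0.127 ]
 [ 0.5457 -0.1302]] [ 0.561625 -0.16125 ]
[[ 0.5725 -0.194 ]
 [ 0.5504 -0.1286]] 108.67116462413271
[[ 0.6438 -0.1971]
 [ 0.5162 -0.2413]
 [ 0.4785 -0.128 ]
 [ 0.6055 -0.0817]] [ 0.561    -0.162025]
tub [[ 0.674  -0.2155]
 [ 0.492  -0.2717]
 [ 0.4394 -0.1048]
 [ 0.6194 -0.0488]] [ 0.5562 -0.1602]
(array([ 12.3,   1. , 111.4]), np.float64(0.96))
```

The wrist view shows the bar from (395,184) to (396,275) and all four bonbons on the tray. I'm descending on the bar.

Request:
move_arm --motion '[[[4,0,35],0],[[8,0,70],0],[[12,1,105],0],[[12,1,125],0],[[12,1,135],0]]'

```text
time_s: 13.2
tool_pos: [0.56, -0.1611, 0.1242]
tcp_rot: [0.808, -0.589, -0.002, 0.0]
force: [-0.5, 0.1, 0.0]
gripper_width: 0.997
finger_force: 0.0
```

Request:
move_arm --motion '[[[0,0,0],0],[[0,0,20],0],[[0,0,40],0],[[0,0,60],0],[[0,0,72],0]]'

```text
time_s: 13.7
tool_pos: [0.562, -0.1619, 0.0545]
tcp_rot: [0.808, -0.589, 0.001, -0.0]
force: [-0.2, -0.0, -0.6]
gripper_width: 1.004
finger_force: 0.0
```

Request:
move_arm --motion '[[[0,0,0],0],[[0,0,0],0]]'

```text
time_s: 13.9
tool_pos: [0.5621, -0.162, 0.0551]
tcp_rot: [0.808, -0.589, 0.001, -0.0]
force: [0.9, 0.8, 0.2]
gripper_width: 0.997
finger_force: 0.0
```

Run:
```python
from h import *
s=env.state(); print(s["tool_pos"],s["force"],to([.5615,-.161,.054],18.5))
```

```text
[ 0.56205117 -0.16202337  0.05510464] [0.92489128 0.8382341  0.24375456] (array([-1.1,  0.2,  1.1]), np.float64(-0.62))
```

Request:
move_arm --motion '[[[0,0,0],-0.6],[[0,0,0],-0.6],[[0,0,0],-0.6],[[0,0,0],-0.6],[[0,0,0],-0.6]]' --fingers 0.6

```text
time_s: 14.4
tool_pos: [0.5613, -0.1618, 0.0543]
tcp_rot: [0.811, -0.584, 0.0, -0.0]
force: [0.8, -0.2, 0.6]
gripper_width: 0.205
finger_force: 0.0
```

Request:
move_arm --motion '[[[0,0,0],0],[[0,0,0],0],[[0,0,0],0],[[0,0,0],0],[[0,0,0],0]]' --fingers 1

```text
time_s: 14.9
tool_pos: [0.5614, -0.1618, 0.0544]
tcp_rot: [0.811, -0.584, 0.0, -0.0]
force: [-1.2, 0.5, 5.5]
gripper_width: 0.106
finger_force: 59.3
```

Request:
move_arm --motion '[[[0,0,-1],0],[[0,0,-2],0],[[0,0,-4],0],[[0,0,-6],0],[[0,0,-8],0]]'

```text
time_s: 15.4
tool_pos: [0.5611, -0.1618, 0.0622]
tcp_rot: [0.811, -0.584, -0.0, 0.0]
force: [0.4, -0.2, -2.2]
gripper_width: 0.104
finger_force: 58.4
```

Request:
move_arm --motion '[[[0,0,-5],0],[[0,0,-12],0],[[0,0,-20],0],[[0,0,-28],0],[[0,0,-36],0]]'

```text
time_s: 15.9
tool_pos: [0.5614, -0.1619, 0.0991]
tcp_rot: [0.811, -0.584, 0.0, -0.0]
force: [-0.9, 0.0, -3.1]
gripper_width: 0.105
finger_force: 58.4
```

Request:
move_arm --motion '[[[0,0,-8],0],[[0,0,-16],0],[[0,0,-24],0],[[0,0,-32],0],[[0,0,-40],0]]'

```text
time_s: 16.4
tool_pos: [0.5612, -0.1618, 0.1388]
tcp_rot: [0.811, -0.585, -0.0, -0.0]
force: [0.7, -0.5, -2.7]
gripper_width: 0.104
finger_force: 58.4
```

Request:
move_arm --motion '[[[0,0,-8],0],[[0,0,-16],0],[[0,0,-24],0],[[0,0,-32],0],[[0,0,-38],0]]'

```text
time_s: 16.9
tool_pos: [0.5615, -0.1619, 0.177]
tcp_rot: [0.811, -0.584, 0.0, -0.0]
force: [-0.5, -0.2, -2.6]
gripper_width: 0.104
finger_force: 58.4
```

Request:
move_arm --motion '[[[0,0,-4],0],[[0,0,-7],0],[[0,0,-8],0],[[0,0,-8],0],[[0,0,-8],0]]'

```text
time_s: 17.4
tool_pos: [0.561, -0.1617, 0.1838]
tcp_rot: [0.811, -0.584, -0.0, 0.0]
force: [0.2, -0.0, -3.0]
gripper_width: 0.105
finger_force: 58.4
```

Run:
```python
from h import *
s=env.state(); print(s["tool_pos"],s["force"],s["wrist_torque"])
p=snap("side")
cv2.imwrite("pics/s7c.png",cv2.resize(p["frame"][60:310,180:430],(600,600)))
for n in ["tray","bonbon0_c","lid"]: print(n,[(np.round(d["location"],3),round(d["p"],2)) for d in models.boxes_of(p,n)[:4]])
```

```text
[ 0.56104001 -0.16172345  0.18384024] [ 0.22533022 -0.01918406 -3.03537372] [-0.03051261 -0.03316823  0.08504919]
tray [(array([ 0.556, -0.151,  0.141]), 0.69)]
bonbon0_c [(array([ 0.576, -0.108,  0.154]), 0.44)]
lid [(array([0.454, 0.186, 0.034]), 0.95), (array([0.765, 0.028, 0.022]), 0.52)]
```

View pics/s7c.png

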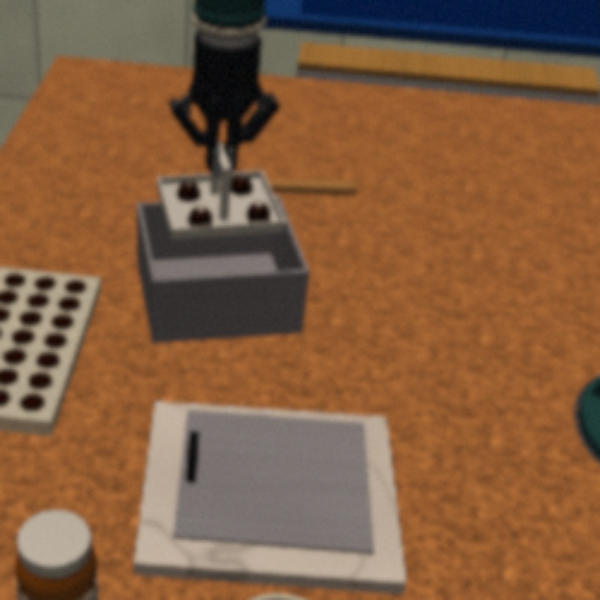

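The tray is level above the rim (220,205) with all four bonbons on it, and the lid is flat on the slab. I'm holding for more than 2 s.

Request:
move_arm --motion '[[[0,0,0],0],[[0,0,0],0],[[0,0,0],0],[[0,0,0],0],[[0,0,0],0]]'

```text
time_s: 18.1
tool_pos: [0.5613, -0.1618, 0.1842]
tcp_rot: [0.811, -0.584, -0.0, -0.0]
force: [0.2, -0.6, -1.4]
gripper_width: 0.105
finger_force: 58.4
```

Request:
move_arm --motion '[[[0,0,0],0],[[0,0,0],0],[[0,0,0],0],[[0,0,0],0],[[0,0,0],0]]'

```text
time_s: 18.6
tool_pos: [0.5613, -0.1618, 0.1842]
tcp_rot: [0.811, -0.584, -0.0, -0.0]
force: [-0.1, -0.2, -2.2]
gripper_width: 0.109
finger_force: 58.4
```

Request:
move_arm --motion '[[[0,0,0],0],[[0,0,0],0],[[0,0,0],0],[[0,0,0],0],[[0,0,0],0]]'

```text
time_s: 19.1
tool_pos: [0.5613, -0.1618, 0.1841]
tcp_rot: [0.811, -0.584, -0.0, -0.0]
force: [0.1, -0.2, -1.4]
gripper_width: 0.101
finger_force: 58.4
```

Request:
move_arm --motion '[[[0,0,0],0],[[0,0,0],0],[[0,0,0],0],[[0,0,0],0],[[0,0,0],0]]'

```text
time_s: 19.6
tool_pos: [0.5613, -0.1618, 0.1841]
tcp_rot: [0.811, -0.584, -0.0, -0.0]
force: [0.7, 0.0, -2.6]
gripper_width: 0.11
finger_force: 58.4
```

Request:
move_arm --motion '[[[0,0,0],0],[[0,0,0],0],[[0,0,0],0],[[0,0,0],0],[[0,0,0],0]]'

```text
time_s: 20.1
tool_pos: [0.5613, -0.1618, 0.1841]
tcp_rot: [0.811, -0.584, -0.0, -0.0]
force: [0.6, -0.3, -3.1]
gripper_width: 0.104
finger_force: 58.4
```

```bash
python3 -c "
from bench import env
s=env.state();print(s['tool_pos'],s['time_s'],s['finger_force']);print(env.close_job())"
```

```text
[ 0.56127928 -0.16181745  0.18413621] 20.1 58.422526717185974
the job is handed in; nothing more can be done
None
```

I handed the job in at 20.1 s (no verdict came back): the lid was tipped, lifted off and laid flat in the middle of the slab, and the tray is held level about 4 cm above the rim with all four bonbons on it.

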